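# Pull the moulding sleeve off a stuck investment block

## Task

The brown investment block is stuck inside its blue sleeve on the slanted rest. Push the red keeper fully home over the block's grey foot, then pull the sleeve straight off along its slant so that the block stays seated on the rest. Set the sleeve down upright, bar on top and wholly on the green pad, without dropping it; leave the keeper home and do not disturb the dental model, the jar or the spatula.

Things in the scene. Friction and masses are not known exactly. Their poses are not given: they have to be found in the camera images.
- seat: Slanted aluminium seat plate of the fixed rest. Origin: on its upper face, at the centre of the foot's place, 55 mm over the bench. z: plate normal, leaning 30 deg from vertical to the rest's front (robot side); y: level, towards the keeper's knob; x: up the slope. Plate spans x -58 to 58, y -60 to 160 mm. Ledges 7 mm high keep the foot in place; keeper rails reach 20 mm above the plate.
- knob (a point): Centre of the black upright knob of the red horseshoe keeper; the knob is 16 (seat x) x 14 (seat y) x 36 mm (seat z). This point lies at seat x = 0, 40 mm above the plate (knob spans 16 to 52 mm); along seat y it is 139 mm from the seat's origin when open, 72 mm when home.
- keeper (a joint): Travel of the keeper (m): 0 open, 0.067 fully home at its end stop; starts at 0 to 0.008. Slides towards seat -y with about 2.5 N friction and stays where left. When home its prongs (3 mm half-thickness, centred 13 mm above the plate) hook over the foot with about 2 mm play; open, nothing holds the block down.
- block: Brown cylinder (48 mm diameter) on a grey neck (60 mm diameter, 14 mm high) and square grey foot 84 x 84 x 8 mm; 100 mm tall, 0.36 to 0.6 kg, loose on the seat. Origin: centre of the foot's underside; z up its axis. The sleeve's springy lining clings to it with about 6 to 12 N, more than its weight, until the sleeve has slid some 50 mm up.
- sleeve: Blue open tube, outer diameter 62, wall 4, length 90 mm, 0.25 kg, over the block (3 mm play), its lower rim 22 mm above the foot's underside; clear after 80 mm of pull. Origin: centre of the lower rim; z along the tube to its bar. The bridge bar runs along sleeve y: 66 long, 14 thick (x), 16 mm tall, centre at z = 118 mm; 20 mm free below it, 50 mm between its two posts.
- pad_top (a point): Centre of the top of the green pad, a disc of 120 mm diameter and 6 mm thick fixed on the bench, to the left or the right of the rest.
- arch: White and blue dental model 70 x 66 x 30 mm, loose on the bench on the other side of the rest from the pad; origin at the centre of its underside. Leave alone.
- jar: Amber jar, 60 mm diameter, 75 mm tall, on the bench; origin at the centre of its underside. Leave alone.
- spatula: Spatula 190 mm long lying on the bench; origin about mid-length. Leave alone.
There are look-alikes about, which are no part of the job. Leave any yellow look-alike of the block alone. Of the things that look like the part that bears pad_top, the smaller one is meant.

How it is judged:
On the way, in this order (a step that is already met when the one before it is completed fails the run):
1. the keeper is pushed home over the foot (value of joint keeper above 0.058 m), for 0.2 s.
2. the sleeve is clear of the block, which is still seated (z of sleeve in the frame of block above 0.1 m and distance between block and seat below 0.008 m and angle between the z axis of block and the z axis of seat, either way round below 0.09 rad), for 0.1 s.
At the end, for the whole second after the job is handed in: the sleeve stands upright (within 0.08 rad), bar on top, at rest on the pad, its axis within 30 mm of the pad's centre; the block is at rest, within 8 mm and 0.09 rad of its seat; the keeper is at 0.055 or more (horizontal distance between sleeve and pad_top below 0.03 m and z of sleeve in the frame of pad_top between -0.004 and 0.004 m and angle between sleeve's own z axis and vertical below 0.08 rad and linear speed of each of sleeve, block below 0.02 m/s and distance between block and seat below 0.008 m and angle between the z axis of block and the z axis of seat, either way round below 0.09 rad and value of joint keeper above 0.055 m); the robot touches nothing.
It fails at once if the block is lifted or shifted more than 12 mm from its seat (distance between block and seat above 0.012 m).
It fails at once if the sleeve is dropped (moves faster than 0.4 m/s untouched by the fingers) (linear speed of sleeve above 0.4 m/s and contact force between the fingers and sleeve below 0.05 N).
It fails at once if the dental model is moved more than 30 mm (distance of arch from where it was at the start of the episode above 0.03 m).
It fails at once if the jar is moved more than 30 mm (distance of jar from where it was at the start of the episode above 0.03 m).
It fails at once if the spatula is moved more than 30 mm (distance of spatula from where it was at the start of the episode above 0.03 m).
It also fails if it takes over 54 s, if anything falls off the work surface, if the arm or the gripper's body presses on something with over 40 N, if the wrist force passes 120 N, or if a joint passes its speed limit or range.

## Robot

A 6-joint arm with a two-finger parallel gripper is mounted at the origin on the work surface. World frame = base frame: x ahead of the robot, y to its left, z up, the work surface at z = 0. Lengths are in m, angles in rad, forces in N, time in s.
With the tool pointing down it reaches from about 0.325 to 0.875 m from the base axis. Payload 4.4 kg.
Tool frame: the origin (TCP) lies on the front face of the gripper's body, between the roots of the fingers; the fingertips stand 73 mm ahead of it and the grasp point (between the pads) lies 54 mm ahead of it; z points along the fingers, x is the direction in which the jaws open and shut, and the axes are right-handed (so a half turn about z gives the same grasp; the last joint's range is limited). The gripper opens to 85 mm and grips with 20 to 120 N. Pads are 22 mm wide; open, the fingers measure 114 mm over their backs; the gripper's body (76 mm by 85 mm) begins 54 mm behind the grasp point. The pads swing forward as they close: fully open they stand 13 mm farther back than shut.
Start: joints at [-1.421, 0.207, 1.542, -0, 1.393, -0.15], TCP at [0.17, -0.549, 0.304] pointing down, gripper open.
Joint ranges: [-2.73, 2.73], [-0.86, 2.22], [0.23, 2.46], [-1.11, 4.25], [0.08, 2.63], [-2.82, 2.82]. Speed limits (rad/s): [2.79, 2.79, 3.14, 3.14, 3.14, 3.14].

## Interface

Orientations are given as a unit quaternion [w, x, y, z].
In Python, from bench import manip, effector, monitor, eyes, order gives the robot as it stands. The module is installed in compiled form; this text tells all that it offers. Calls block until the motion is done:
- manip.movep(position, orientation): joint-space move of the TCP to a pose.
- manip.move_straight(position, ori=None, vel=0.15): straight line of the TCP; ori=None keeps the orientation; vel is the mean speed in m/s.
- manip.movej(angles): joint-space move.
- effector.command_gripper(opening, strength=None): finger opening in m; strength is the grip in N (None keeps the last); returns when the fingers have stopped.
- manip.pause(seconds).
- manip.solve_ik(position, orientation): joint angles nearest the present ones, or None.
- monitor.sense(): the state.
- eyes.camera(name): name is "scene" or "top" or "wrist"; returns a dict with "image" (480x640x3 uint8, red, green, blue), "intrinsics" (3x3 intrinsics, pixels), "R" (3x3) and "t" (3): a world point X has camera coordinates R X + t. Camera axes: x right, y down, z forward; pixel columns grow to the right and rows downward; lengths in m; the calibration is good to about 2 mm. A picture is of the moment at which its call begins. There is no depth.
A pose or a line that the arm cannot do raises manip.PlanningError and nothing moves.
- order.close_job(): hands the job in, once; it reports no verdict.
The state is a dict: "time": time; "qpos": joint angles; "joint_velocities": joint speeds; "effort": joint torques, N m; "position": TCP position; "eef_rot": TCP orientation; "wrist_force": force on the tool from outside, world axes, zero at the start; "wrist_torque": the same for the moment, N m; "gripper_width": finger opening in m.
Only numpy, scipy, OpenCV 4.12 (cv2) and the standard library are available. Lean on these libraries where they do the work, as an engineer would, in place of code of your own. Each camera call takes 0.05 s, during which the arm holds its last target.

## Working session

There is one attempt and no reset: what is moved stays moved. The work goes in short steps, each a Python script; the robot and the scene stay as the last script left them, time stands still between calls to the robot, and variables do not carry over. Pictures are saved under pics/ and viewed, and the job is handed in when it is done.

```bash
mkdir -p pics; ls
python3 - <<'E'
from bench import manip, effector, monitor, eyes, order
import cv2, numpy as np, pickle
s=monitor.sense(); print(s['time'],s['position'],s['eef_rot'],s['gripper_width'])
for n in ['scene','top','wrist']:
    c=eyes.camera(n); pickle.dump(c,open(f'pics/{n}0.pkl','wb'))
    cv2.imwrite(f'pics/{n}0.png',c['image'][:,:,::-1])
    print(n,np.round(c['intrinsics'],1).tolist(),np.round(c['R'],3).tolist(),np.round(c['t'],3), 'C',np.round(-c['R'].T@c['t'],3))
E
```

```text
pics
0.0 [ 0.17025763 -0.54858533  0.30269814] [-0.00082686  0.80506639 -0.59318359 -0.00080597] 0.08533499117799684
scene [[596.9, 0.0, 324.3], [0.0, 596.9, 248.8], [0.0, 0.0, 1.0]] [[-0.206, 0.979, 0.004], [0.658, 0.141, -0.739], [-0.724, -0.15, -0.673]] [ 0.072 -0.386  1.901] C [1.645 0.269 0.994]
top [[553.7, 0.0, 323.8], [0.0, 553.7, 239.0], [0.0, 0.0, 1.0]] [[0.019, -1.0, 0.005], [-0.989, -0.02, -0.146], [0.146, -0.002, -0.989]] [0.055 0.669 1.206] C [0.484 0.071 1.29 ]
wrist [[392.0, 0.0, 321.1], [0.0, 392.0, 236.1], [0.0, 0.0, 1.0]] [[0.296, -0.955, -0.002], [-0.907, -0.282, 0.312], [-0.299, -0.09, -0.95]] [-0.574 -0.041  0.38 ] C [ 0.246 -0.525  0.373]
```

View pics/scene0.png

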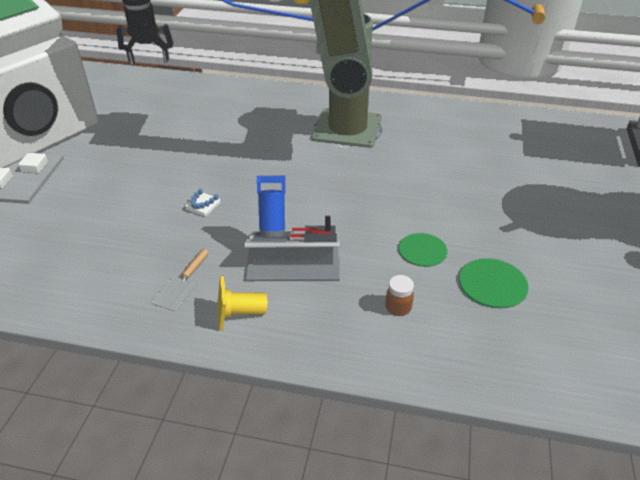

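View pics/top0.png

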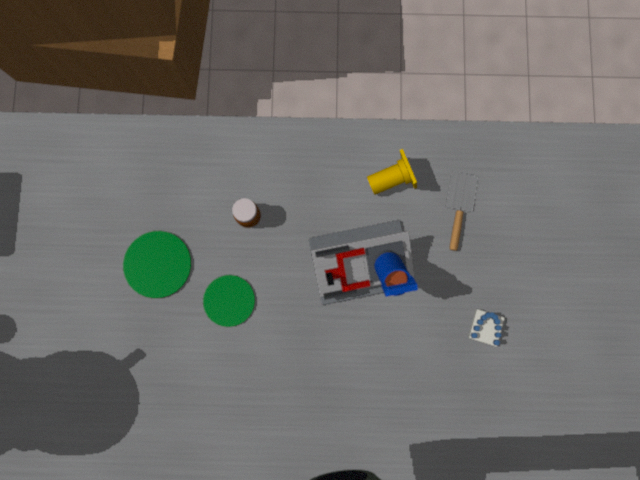

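Run:
```python
import cv2
t=cv2.imread('pics/top0.png'); s=cv2.imread('pics/scene0.png')
cv2.imwrite('pics/topc.png',cv2.resize(t[210:315,300:430],None,fx=6,fy=5.7,interpolation=cv2.INTER_CUBIC)[:, :780])
cv2.imwrite('pics/scc.png',cv2.resize(s[170:290,235:365],None,fx=6,fy=5,interpolation=cv2.INTER_CUBIC))
g=cv2.hconcat([cv2.resize(s[220:320,370:540],(400,235)),cv2.resize(t[220:335,110:270],(400,235))])
cv2.imwrite('pics/pads.png',g)
```

```text
(no output)
```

View pics/topc.png

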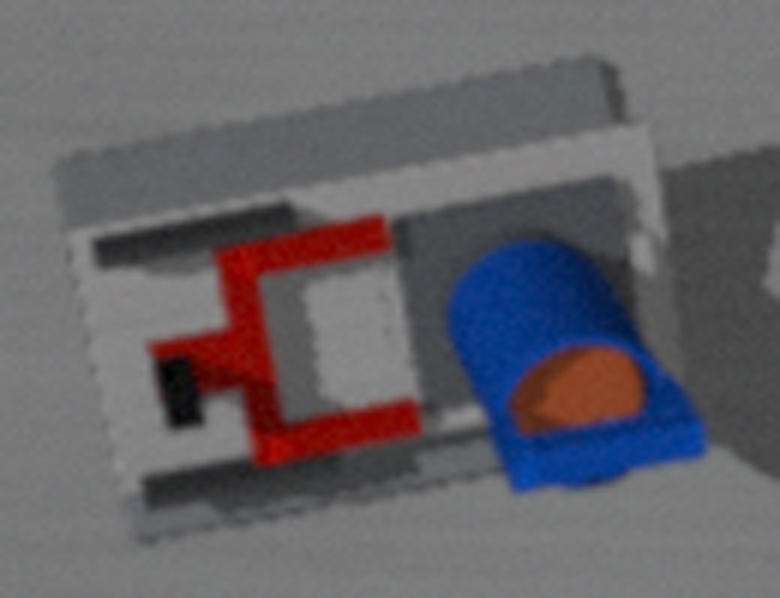

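View pics/scc.png

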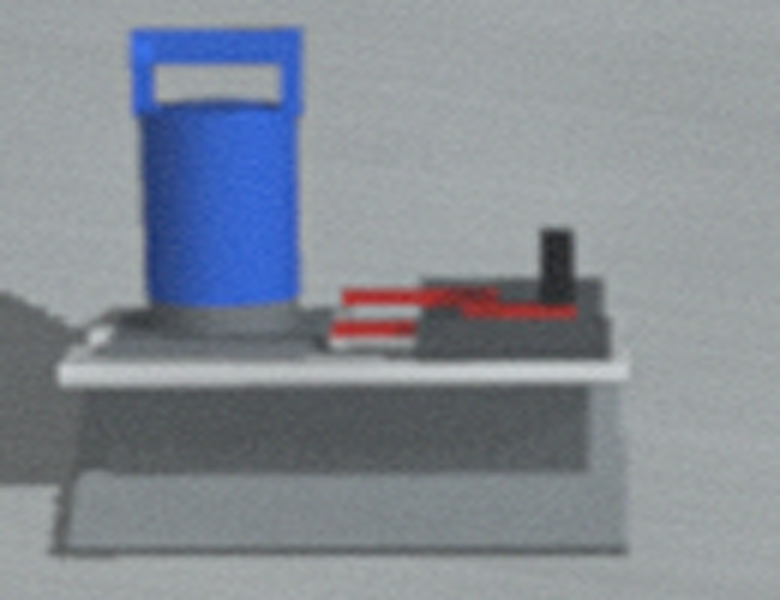

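View pics/pads.png

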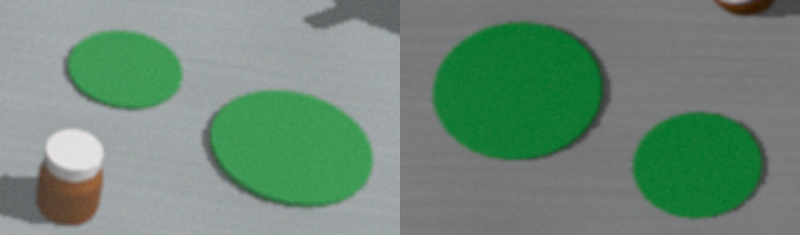

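View pics/wrist0.png

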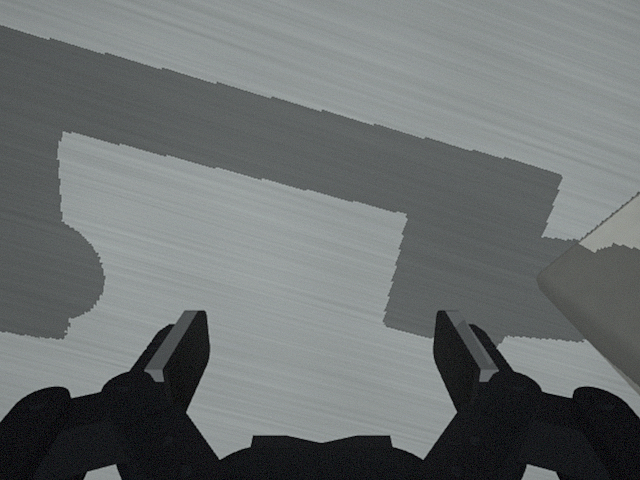

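```bash
cat > h.py <<'E'
import numpy as np, cv2, pickle
from scipy.spatial.transform import Rotation as Rot
def ray_plane(c,px,z):
    K,R,t=c['intrinsics'],np.array(c['R']),np.array(c['t'])
    d=R.T@np.linalg.solve(K,[px[0],px[1],1.]); C=-R.T@t
    return C+d*(z-C[2])/d[2]
def proj(c,X):
    p=np.array(c['R'])@np.asarray(X)+c['t']; p=np.array(c['intrinsics'])@p; return p[:2]/p[2]
def tri(cs,pxs):
    A=[];b=[]
    for c,px in zip(cs,pxs):
        R,t=np.array(c['R']),np.array(c['t']); d=R.T@np.linalg.solve(c['intrinsics'],[px[0],px[1],1.]); d/=np.linalg.norm(d)
        C=-R.T@t; P=np.eye(3)-np.outer(d,d); A.append(P); b.append(P@C)
    X=np.linalg.lstsq(np.vstack(A),np.hstack(b),rcond=None)[0]
    return X,[np.linalg.norm(P@X-q) for P,q in zip(A,b)]
E
python3 - <<'E'
from h import *
T=pickle.load(open('pics/top0.pkl','rb'));S=pickle.load(open('pics/scene0.pkl','rb'))
tc=lambda x,y:(300+x/6-.5+.08,210+y/5.7-.5+.08); sc=lambda x,y:(235+x/6-.42,170+y/5-.4)
f=lambda v:np.round(v,4)
A=ray_plane(T,tc(75,232),.084);B=ray_plane(T,tc(645,125),.084);Cc=ray_plane(T,tc(125,490),.026)
print('top',f(A),f(B),f(Cc),np.linalg.norm(A-B),np.linalg.norm(A-Cc),'yaw y-axis',np.arctan2(*(A-B)[[1,0]]))
A2=ray_plane(S,sc(630,357),.084);B2=ray_plane(S,sc(60,362),.084)
print('scene',f(A2),f(B2),np.linalg.norm(A2-B2),np.arctan2(*(A2-B2)[[1,0]]))
print('tri',tri([T,S],[tc(75,232),sc(630,357)]),tri([T,S],[tc(645,125),sc(60,362)]))
for n,c in (('top',T),('scene',S)):
    im=c['image'].astype(int); m=((im[:,:,1]>im[:,:,0]+40)&(im[:,:,1]>im[:,:,2]+30)).astype(np.uint8)
    cs,_=cv2.findContours(m,cv2.RETR_EXTERNAL,cv2.CHAIN_APPROX_NONE)
    for k in cs:
        if cv2.contourArea(k)<400: continue
        P=np.array([ray_plane(c,p[0],.006)[:2] for p in k]); (cx,cy),r=cv2.minEnclosingCircle(P.astype(np.float32))
        print(n,'green',k[:,0].mean(0).round(),'centre',f(P.mean(0)),'area diam',2*np.sqrt(cv2.contourArea(P.astype(np.float32))/np.pi))
E
```

```text
top [0.6365 0.0936 0.084 ] [ 0.6824 -0.1152  0.084 ] [0.5405 0.0734 0.026 ] 0.21371859246273578 0.11392858603815526 yaw y-axis 1.7871874597518782
scene [0.6331 0.0949 0.084 ] [ 0.6823 -0.1174  0.084 ] 0.2178672921883292 1.7984917768024882
tri (array([0.63603556, 0.09444065, 0.08649747]), [np.float64(0.0009170665563407157), np.float64(0.0009170665563406231)]) (array([ 0.6825958 , -0.11614763,  0.08430962]), [np.float64(0.0010568570751531136), np.float64(0.0010568570751532625)])
top green [228. 300.] centre [0.5263 0.2851] area diam 0.11683923306327204
top green [157. 264.] centre [0.6074 0.4558] area diam 0.15531872268866287
scene green [493. 283.] centre [0.6123 0.4559] area diam 0.15669213744237603
scene green [423. 249.] centre [0.532  0.2855] area diam 0.11750397017417978
scene green [15.  7.] centre [-0.6821 -1.6119] area diam 0.16886800510975677
```

```bash
cat >> h.py <<'E'
def seat(x,y,psi,z=.055):
    xh=np.array([np.cos(psi),np.sin(psi),0]); yv=np.array([-np.sin(psi),np.cos(psi),0]); c,s=np.cos(np.pi/6),np.sin(np.pi/6)
    xs=c*xh+[0,0,s]; zs=-s*xh+[0,0,c]
    return np.column_stack([xs,yv,zs]),np.array([x,y,z])
E
cat > ov.py <<'E'
from h import *
import sys
x,y,psi,kn=map(float,sys.argv[1:5]); R,o=seat(x,y,psi); tag=sys.argv[5]
pts={'w':[(a,b,0) for a in(-.058,.058) for b in(-.06,.16)],
 'y':[(a,b,c) for a in(-.007,.007) for b in(-.033,.033) for c in(.132,.148)],
 'c':[(a,kn+b,c) for a in(-.008,.008) for b in(-.007,.007) for c in(.016,.052)]}
col={'w':(255,255,255),'y':(0,255,255),'c':(255,255,0)}
for n,(x0,x1,y0,y1) in (('top',(300,430,210,315)),('scene',(235,365,165,290))):
    c=pickle.load(open(f'pics/{n}0.pkl','rb')); f=6
    im=cv2.resize(np.ascontiguousarray(c['image'][y0:y1,x0:x1,::-1]),None,fx=f,fy=f*.78,interpolation=cv2.INTER_CUBIC)
    for k,ps in pts.items():
        for p in ps:
            u=proj(c,o+R@np.array(p)); q=((u[0]-x0+.5)*f,(u[1]-y0+.5)*f*.78); cv2.circle(im,(int(q[0]),int(q[1])),3,col[k],1)
    cv2.imwrite(f'pics/ov_{n}{tag}.png',im)
E
python3 ov.py 0.6206 -0.0709 0.222 0.139 a
```

```text
(no output)
```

View pics/ov_topa.png

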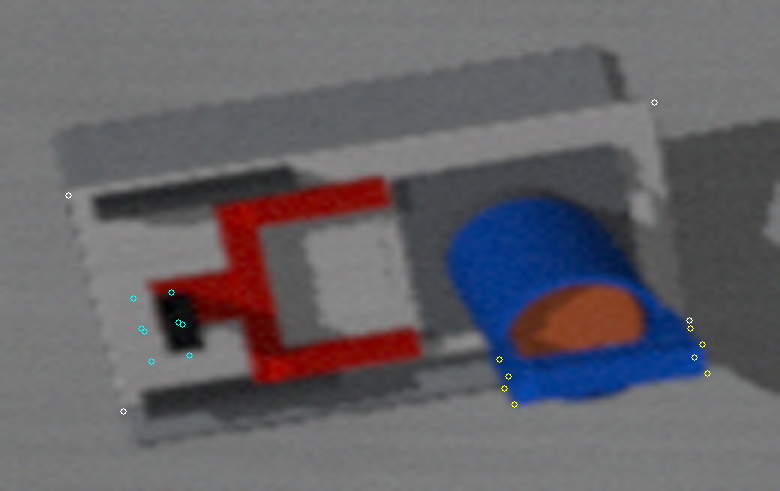

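View pics/ov_scenea.png

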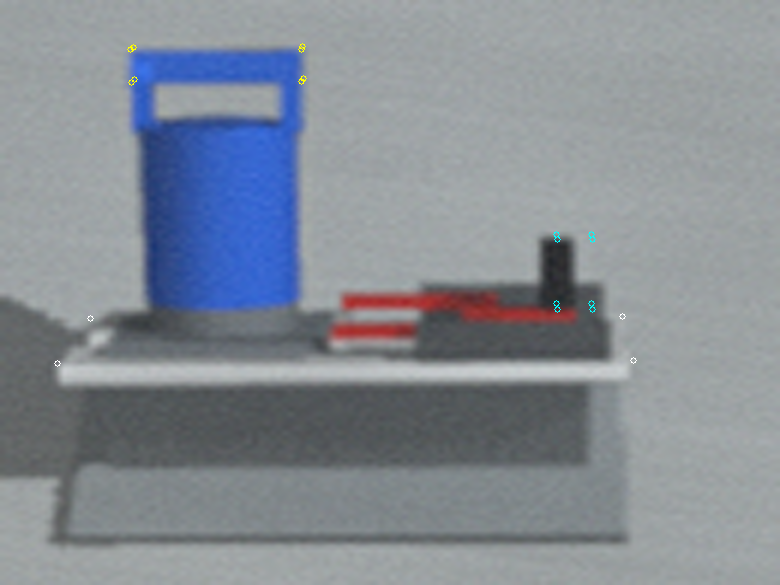

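```bash
cat >> h.py <<'E'
SX,SY,PSI=0.6206,-0.0709,0.222
SR,SO=seat(SX,SY,PSI)
def q(R): 
    v=Rot.from_matrix(R).as_quat(); return [v[3],v[0],v[1],v[2]]
def tool(zd,xd):
    zd=zd/np.linalg.norm(zd); xd=xd-zd*(xd@zd); xd/=np.linalg.norm(xd); return np.column_stack([xd,np.cross(zd,xd),zd])
def sp(p): return SO+SR@np.array(p)
TA=tool(-SR[:,2],SR[:,0]); TB=tool(-SR[:,2],-SR[:,0])
XH=np.array([np.cos(PSI),np.sin(PSI),0])
PAD=np.array([0.528,0.2853,0.006])
E
python3 - <<'E'
from h import *
from bench import manip, effector, monitor, eyes, order
s=monitor.sense(); w=s['eef_rot']; R0=Rot.from_quat([w[1],w[2],w[3],w[0]]).as_matrix()
c=eyes.camera('wrist'); C=-np.array(c['R']).T@c['t']; print('cam in tool',R0.T@(C-s['position']),'R0',R0.round(2).tolist())
for n,T in(('A',TA),('B',TB)):
    for p in ((0,.175,.097),(0,.175,.25),(0,.088,.097),(0,0,.194),(0,0,.30),(0,0,.33)):
        r=manip.solve_ik(sp(p),q(T)); print(n,p,sp(p).round(3),None if r is None else np.round(r,2))
for yaw in (PSI,PSI+np.pi,PSI+.3,PSI+np.pi+.3,0,np.pi):
    T=tool(np.array([0,0,-1.]),np.array([np.cos(yaw),np.sin(yaw),0])); r=manip.solve_ik(PAD+[0,0,.172],q(T)); print(yaw,None if r is None else np.round(r,2))
E
```

```text
cam in tool [-2.94481569e-05 -7.96699399e-02 -6.98756964e-02] R0 [[0.3, -0.96, -0.0], [-0.96, -0.3, 0.0], [-0.0, -0.0, -1.0]]
A (0, 0.175, 0.097) [0.535 0.089 0.139] [-0.06  0.17  2.07  0.34  0.42 -0.56]
A (0, 0.175, 0.25) [0.46  0.072 0.272] [-0.12 -0.25  2.13  0.24  0.78 -0.47]
A (0, 0.088, 0.097) [0.554 0.004 0.139] [-0.25  0.2   2.03  0.5   0.49 -0.87]
A (0, 0, 0.194) [ 0.526 -0.092  0.223] [-0.49  0.02  2.01  0.49  0.77 -1.01]
A (0, 0, 0.3) [ 0.474 -0.104  0.315] [-0.58 -0.22  2.01  0.44  1.01 -0.97]
A (0, 0, 0.33) [ 0.46  -0.107  0.341] [-0.61 -0.27  2.    0.43  1.09 -0.97]
B (0, 0.175, 0.097) [0.535 0.089 0.139] [-0.06  0.17  2.07  0.34  0.42  2.58]
B (0, 0.175, 0.25) [0.46  0.072 0.272] [-0.12 -0.25  2.13  0.24  0.78  2.67]
B (0, 0.088, 0.097) [0.554 0.004 0.139] [-0.25  0.2   2.03  0.5   0.49  2.27]
B (0, 0, 0.194) [ 0.526 -0.092  0.223] [-0.49  0.02  2.01  0.49  0.77  2.13]
B (0, 0, 0.3) [ 0.474 -0.104  0.315] [-0.58 -0.22  2.01  0.44  1.01  2.17]
B (0, 0, 0.33) [ 0.46  -0.107  0.341] [-0.61 -0.27  2.    0.43  1.09  2.17]
0.222 [ 0.35  0.39  1.59 -0.    1.17  0.13]
3.363592653589793 None
0.522 [ 0.35  0.39  1.59 -0.    1.17 -0.17]
3.663592653589793 None
0 [ 0.35  0.39  1.59 -0.    1.17  0.35]
3.141592653589793 [ 0.35  0.39  1.59 -0.    1.17 -2.79]
```

Run:
```python
from h import *
from bench import manip, effector, monitor, eyes, order
manip.movep(sp((0,.178,.28)),q(TA))
effector.command_gripper(0.0,60)
manip.move_straight(sp((0,.178,.097)),vel=.2)
s=monitor.sense(); print(s['time'],s['position'],sp((0,.178,.097)),s['wrist_force'],s['gripper_width'])
for n in('top','scene','wrist'):
    c=eyes.camera(n); cv2.imwrite(f'pics/{n}1.png',c['image'][:,:,::-1])
a=cv2.imread('pics/top1.png')[200:320,290:430];b=cv2.imread('pics/scene1.png')[150:290,220:380]; w=cv2.imread('pics/wrist1.png')
cv2.imwrite('pics/j1.png',cv2.hconcat([cv2.resize(a,(400,343)),cv2.resize(b,(400,343))])); cv2.imwrite('pics/w1.png',w)
```

```text
4.5 [0.53431125 0.09204086 0.13956261] [0.53409802 0.09205293 0.13900446] [-0.09623541  0.55641498  0.00846973] -0.0001063451996792386
```

View pics/j1.png

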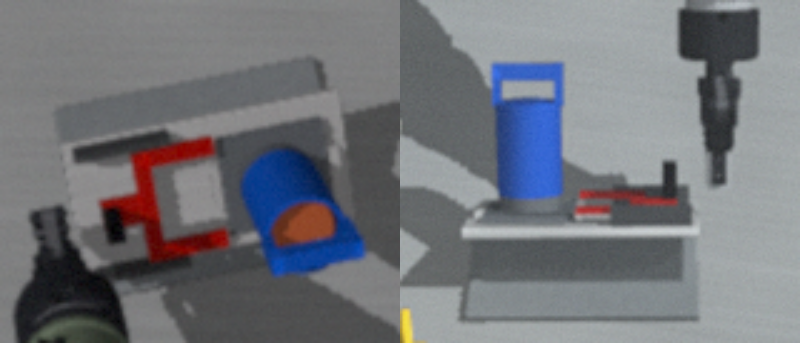

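View pics/w1.png

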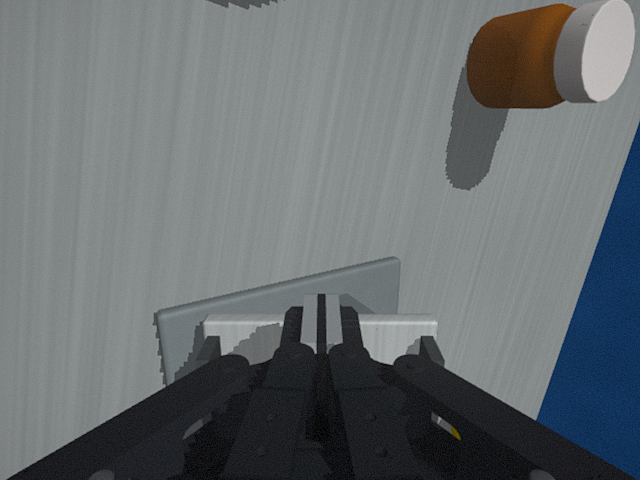

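Run:
```python
from h import *
from bench import manip, effector, monitor, eyes, order
f0=np.array(monitor.sense()['wrist_force'])
def go(y,v=.1):
    manip.move_straight(sp((0,y,.097)),vel=v); s=monitor.sense()
    F=SR.T@(np.array(s['wrist_force'])-f0); p=SR.T@(np.array(s['position'])-SO); print(y,round(s['time'],2),'F',F.round(2),'p',p.round(4)); return F
go(.14);go(.1)
for y in (.096,.093,.091,.089,.087,.085):
    if go(y,.04)[1]>10: break
c=eyes.camera('top'); pickle.dump(c,open('pics/top2.pkl','wb')); cv2.imwrite('pics/top2.png',c['image'][:,:,::-1]); d=eyes.camera('scene'); cv2.imwrite('pics/scene2.png',d['image'][:,:,::-1])
a=cv2.imread('pics/top2.png')[200:320,290:430];b=cv2.imread('pics/scene2.png')[150:290,220:380]
cv2.imwrite('pics/j2.png',cv2.hconcat([cv2.resize(a,(400,343)),cv2.resize(b,(400,343))]))
```

```text
0.14 5.18 F [-0.11 -0.98  0.13] p [0.0003 0.1398 0.0974]
0.1 5.73 F [0.   0.03 0.39] p [1.000e-04 1.001e-01 9.700e-02]
0.096 5.98 F [-0.82  1.36  1.25] p [-0.0001  0.0964  0.0969]
0.093 6.23 F [0.79 3.   1.  ] p [-0.0001  0.0932  0.0969]
0.091 6.48 F [0.1 1.4 0.4] p [-0.0002  0.0909  0.097 ]
0.089 6.73 F [-1.32  1.37  0.67] p [-0.0002  0.0888  0.0969]
0.087 6.98 F [1.3  7.28 1.1 ] p [-0.0001  0.0885  0.097 ]
0.085 7.23 F [ 4.44 13.73  2.92] p [-0.0002  0.0882  0.097 ]
```

View pics/j2.png

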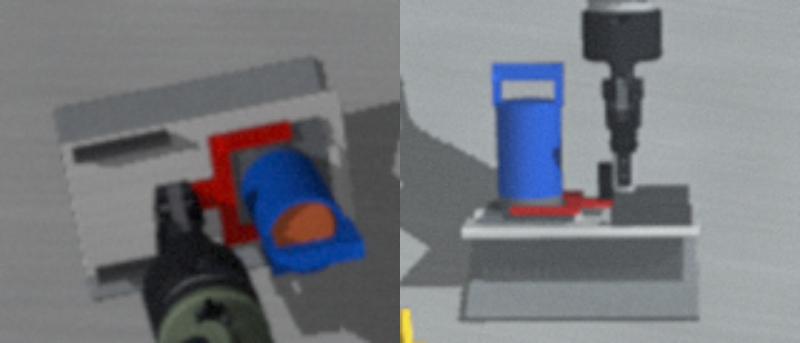

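Run:
```python
from h import *
from bench import manip, effector, monitor, eyes, order
manip.move_straight(sp((0,.105,.097)),vel=.1)
manip.move_straight(sp((0,.125,.27)),vel=.3)
effector.command_gripper(0.05,60)
manip.move_straight(sp((0,-.001,.255)),vel=.25)
manip.pause(.2)
s=monitor.sense(); print(s['time'],s['gripper_width'],s['wrist_force'],(SR.T@(np.array(s['position'])-SO)).round(4))
c=eyes.camera('wrist'); pickle.dump(c,open('pics/wrist3.pkl','wb')); cv2.imwrite('pics/wrist3.png',c['image'][:,:,::-1])
d=eyes.camera('scene'); pickle.dump(d,open('pics/scene3.pkl','wb'));cv2.imwrite('pics/scene3.png',d['image'][:,:,::-1]); cv2.imwrite('pics/s3.png',cv2.resize(d['image'][120:290,220:380,::-1],None,fx=3.5,fy=3.5))
for p in [(a,b,e) for a in(-.007,.007) for b in(-.033,.033) for e in (.148,)]: print(p,proj(c,sp(p)).round(1))
```

```text
9.8083 0.0497783072585445 [ 0.58266178  1.27432293 -0.24059885] [-0.      0.0005  0.255 ]
(-0.007, -0.033, 0.148) [308.7 337.7]
(-0.007, 0.033, 0.148) [307.5 215. ]
(0.007, -0.033, 0.148) [335.6 337.7]
(0.007, 0.033, 0.148) [337.5 215. ]
```

View pics/wrist3.png

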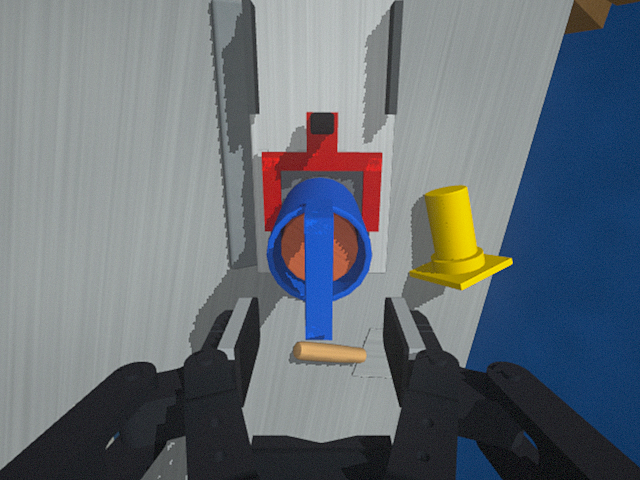

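View pics/s3.png

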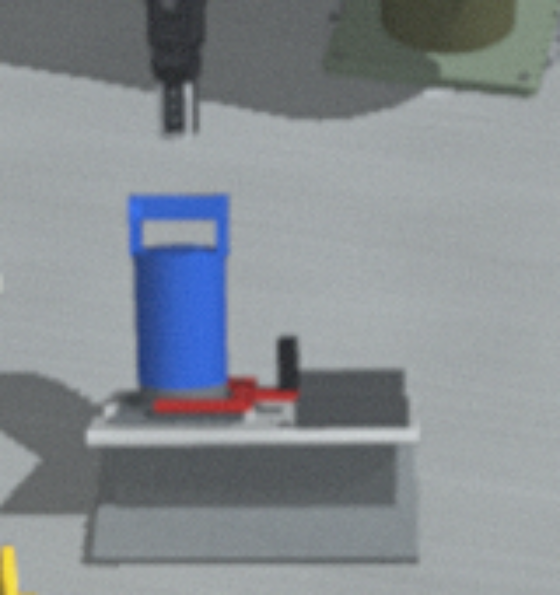

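Run:
```python
from h import *
from bench import manip, effector, monitor, eyes, order
f0=np.array(monitor.sense()['wrist_force'])
def rep(t):
    s=monitor.sense(); print(t,round(s['time'],2),'F',(SR.T@(np.array(s['wrist_force'])-f0)).round(2),'p',(SR.T@(np.array(s['position'])-SO)).round(4),s['gripper_width'])
manip.move_straight(sp((-.0015,-.001,.196)),vel=.12); rep('down')
effector.command_gripper(0.0,100); rep('grip')
c=eyes.camera('wrist'); cv2.imwrite('pics/wrist4.png',c['image'][:,:,::-1])
d=eyes.camera('scene'); cv2.imwrite('pics/s4.png',cv2.resize(d['image'][120:290,220:380,::-1],None,fx=3.5,fy=3.5))
```

```text
down 10.55 F [ 0.75 -0.22  0.33] p [-0.0013 -0.001   0.1961] 0.05010499475641201
grip 10.97 F [-1.08 -0.15  7.1 ] p [-0.0011 -0.0014  0.197 ] 0.012013025180884557
```

View pics/wrist4.png

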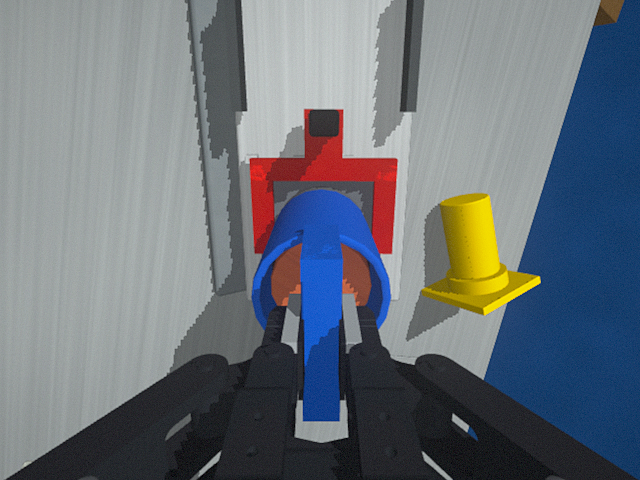

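View pics/s4.png

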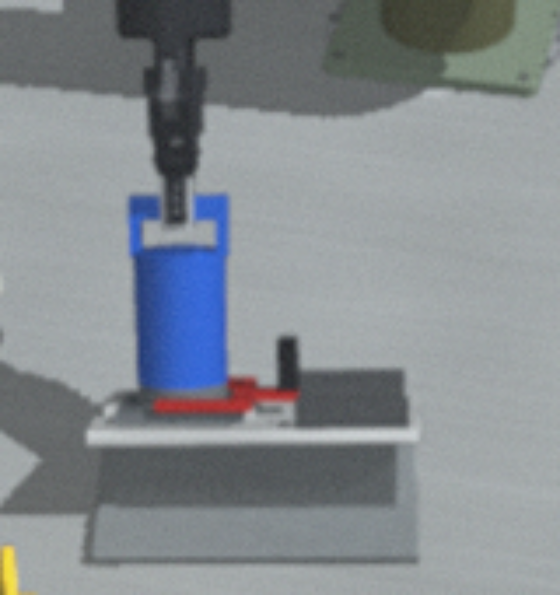

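Run:
```python
from h import *
from bench import manip, effector, monitor, eyes, order
def rep(t):
    s=monitor.sense(); print(t,round(s['time'],2),'F',(SR.T@(np.array(s['wrist_force']))).round(2),'p',(SR.T@(np.array(s['position'])-SO)).round(4),round(s['gripper_width'],4))
for z in (.207,.222,.247):
    manip.move_straight(sp((-.0013,-.0012,z)),vel=.06); rep(z)
    if z==.222:
        d=eyes.camera('scene'); cv2.imwrite('pics/s5.png',cv2.resize(d['image'][120:290,220:380,::-1],None,fx=3.5,fy=3.5))
```

```text
0.207 11.41 F [-1.29 -0.8  -3.97] p [-0.0021 -0.0008  0.2068] 0.0116
0.222 11.81 F [-1.1  -0.6  -5.37] p [-0.0019 -0.0009  0.2218] 0.0118
0.247 12.43 F [-1.23  0.33 -1.45] p [-0.001  -0.0014  0.2474] 0.0121
```

View pics/s5.png

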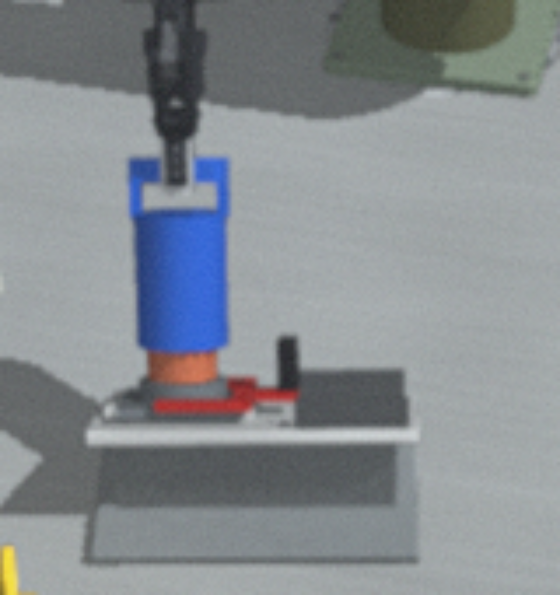

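Sleeve is sliding up (brown block visible at (182,367)) while the foot stays. Continue until clear.

Run:
```python
from h import *
from bench import manip, effector, monitor, eyes, order
def rep(t):
    s=monitor.sense(); print(t,round(s['time'],2),'F',(SR.T@(np.array(s['wrist_force']))).round(2),'p',(SR.T@(np.array(s['position'])-SO)).round(4),round(s['gripper_width'],4))
for z,v in ((.29,.06),(.33,.1)):
    manip.move_straight(sp((-.0013,-.0012,z)),vel=v); rep(z)
manip.pause(.15)
d=eyes.camera('scene'); cv2.imwrite('pics/s6.png',cv2.resize(d['image'][90:290,200:400,::-1],None,fx=3,fy=3)); t=eyes.camera('top');cv2.imwrite('pics/t6.png',t['image'][:,:,::-1])
# plan
T=tool(np.array([0,0,-1.]),XH)
for p in ((.45,.0,.40),(PAD[0],PAD[1],.30),(PAD[0],PAD[1],.182)):
    r=manip.solve_ik(p,q(T)); print(p,None if r is None else np.round(r,2))
```

```text
0.29 13.29 F [-1.08 -0.26 -1.34] p [-0.0015 -0.0011  0.2899] 0.012
0.33 13.84 F [-1.24 -0.16 -2.33] p [-0.0015 -0.0012  0.3298] 0.0118
(0.45, 0.0, 0.4) [-0.19 -0.13  1.69 -0.    1.58 -0.41]
(np.float64(0.528), np.float64(0.2853), 0.3) [ 0.35  0.26  1.48 -0.    1.4   0.13]
(np.float64(0.528), np.float64(0.2853), 0.182) [ 0.35  0.38  1.59 -0.    1.17  0.13]
```

View pics/s6.png

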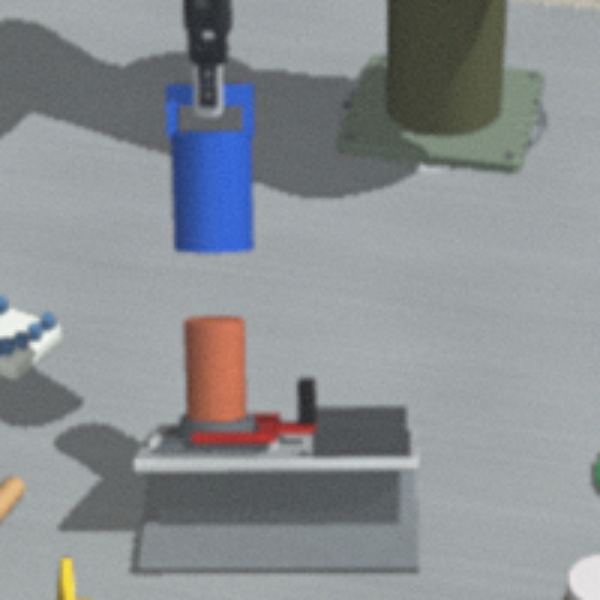

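View pics/t6.png

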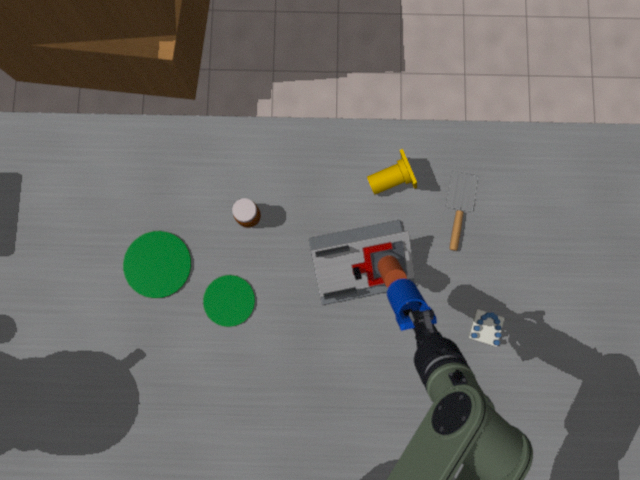

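Run:
```python
from h import *
from bench import manip, effector, monitor, eyes, order
T=tool(np.array([0,0,-1.]),XH)
manip.move_straight((.44,-.09,.39),vel=.15)
manip.movep((.45,0,.42),q(T))
manip.movep((PAD[0],PAD[1],.26),q(T)); manip.pause(.4)
s=monitor.sense(); print(s['time'],s['position'],s['wrist_force'],s['gripper_width'])
for n,(x0,x1,y0,y1) in (('scene',(320,520,120,300)),('top',(140,340,210,390))):
    d=eyes.camera(n); pickle.dump(d,open(f'pics/{n}7.pkl','wb')); cv2.imwrite(f'pics/{n}7.png',d['image'][:,:,::-1]); cv2.imwrite(f'pics/{n}7c.png',cv2.resize(d['image'][y0:y1,x0:x1,::-1],None,fx=3.3,fy=3.3))
```

```text
16.8333 [0.52820975 0.28491523 0.26041039] [-0.64410045 -0.03473964 -2.41289385] 0.011792528961926795
```

View pics/scene7c.png

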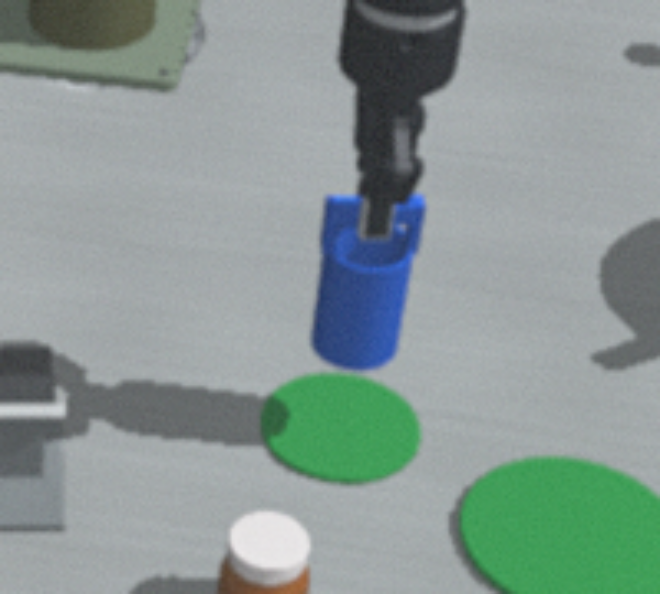

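View pics/top7c.png

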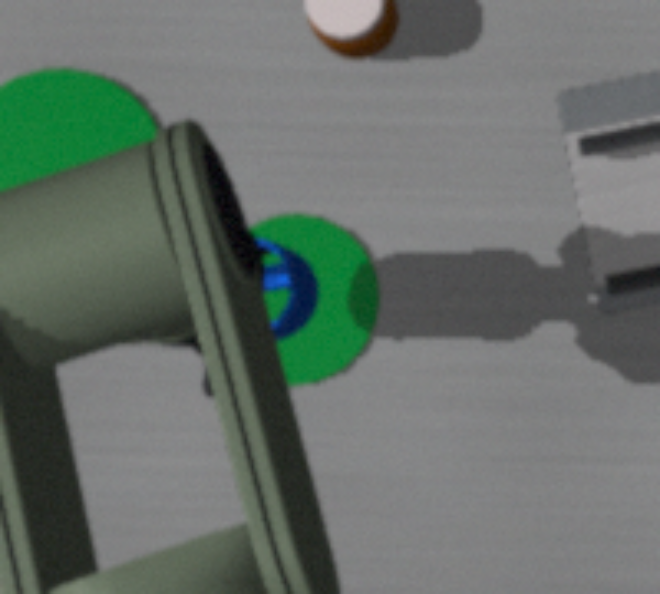

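Run:
```python
from h import *
d=pickle.load(open('pics/scene7.pkl','rb')); P=np.array([.5282,.2849,.2604])
for h in (-.066+.018,-.084,-.174): 
    u=proj(d,P+[0,0,h]); print(h,u.round(1),((u-[320,120])*3.3).round(0))
im=d['image'].astype(int); m=((im[:,:,2]>im[:,:,0]+60)&(im[:,:,2]>im[:,:,1]+40)); m[:, :320]=0;m[:,520:]=0;m[:120]=0;m[300:]=0
for r in range(180,235,4):
    c=np.where(m[r])[0]; 
    if len(c): print(r,c.min(),c.max(),(c.min()+c.max())/2)
# predicted centreline columns
for h in np.arange(-.09,-.175,-.012): print(proj(d,P+[0,0,h]).round(1))
```

```text
-0.048 [433.2 179.4] [374. 196.]
-0.084 [431.2 192.3] [367. 239.]
-0.174 [426.5 222.8] [351. 339.]
180 419 448 433.5
184 419 447 433.0
188 419 447 433.0
192 418 446 432.0
196 418 445 431.5
200 419 444 431.5
204 418 443 430.5
208 418 442 430.0
212 417 442 429.5
216 416 441 428.5
220 416 440 428.0
224 416 439 427.5
228 418 438 428.0
[430.9 194.4]
[430.2 198.6]
[429.6 202.8]
[428.9 206.9]
[428.3 210.9]
[427.7 214.9]
[427.1 218.8]
[426.5 222.8]
```

Run:
```python
from h import *
from bench import manip, effector, monitor, eyes, order
manip.move_straight((PAD[0],PAD[1],.187),vel=.1); manip.pause(.2)
f0=monitor.sense()['wrist_force'][2]
z=.187
while z>.170:
    z-=.001; manip.move_straight((PAD[0],PAD[1],z),vel=.02); s=monitor.sense(); F=s['wrist_force'][2]-f0
    print(round(z,4),round(s['time'],2),round(F,2),s['position'][2].round(4))
    if F>3: break
d=eyes.camera('scene'); pickle.dump(d,open('pics/scene8.pkl','wb')); cv2.imwrite('pics/s8.png',cv2.resize(d['image'][120:300,320:520,::-1],None,fx=3.3,fy=3.3))
```

```text
0.186 18.27 -1.86 0.1861
0.185 18.52 -0.23 0.1848
0.184 18.77 -0.68 0.1839
0.183 19.02 -1.0 0.1829
0.182 19.27 -0.82 0.1819
0.181 19.52 -0.05 0.1812
0.18 19.77 6.52 0.1812
```

View pics/s8.png

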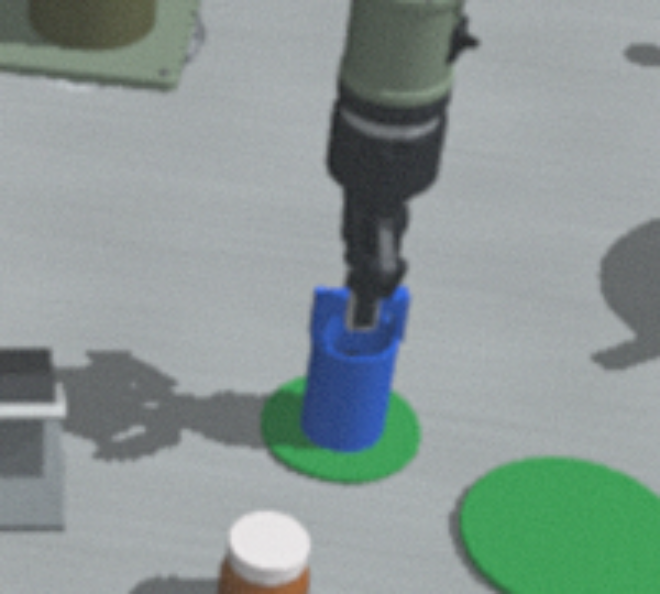

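Run:
```python
from h import *
from bench import manip, effector, monitor, eyes, order
manip.move_straight((PAD[0],PAD[1],.181),vel=.02)
effector.command_gripper(0.025,20); effector.command_gripper(0.06)
manip.move_straight((PAD[0],PAD[1],.30),vel=.12)
manip.movep((.38,.10,.38),q(tool(np.array([0,0,-1.]),XH))); manip.pause(.3)
s=monitor.sense(); print(s['time'],s['wrist_force'])
for n in('scene','top'):
    d=eyes.camera(n); pickle.dump(d,open(f'pics/{n}9.pkl','wb')); cv2.imwrite(f'pics/{n}9.png',d['image'][:,:,::-1])
```

```text
23.2083 [ 0.10302868 -0.38005025 -0.37413592]
```

View pics/scene9.png

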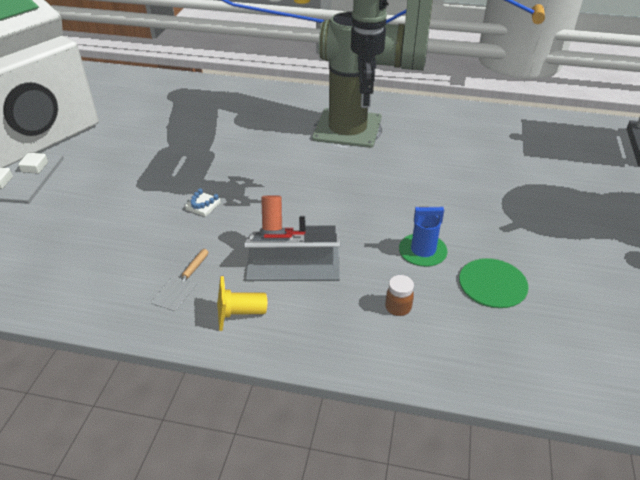

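View pics/top9.png

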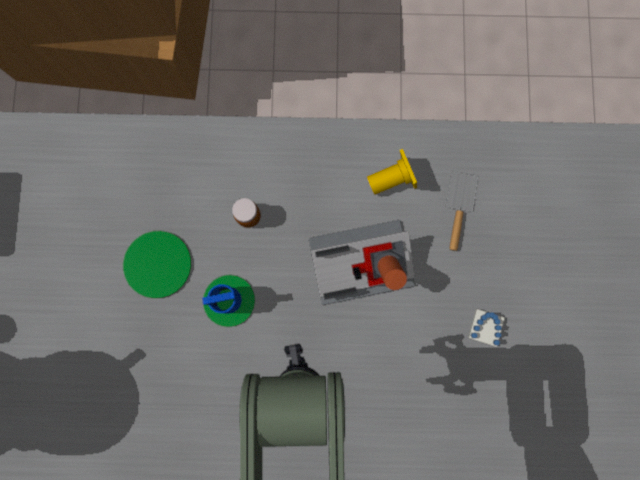

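Run:
```python
from h import *
T=pickle.load(open('pics/top9.pkl','rb'));S=pickle.load(open('pics/scene9.pkl','rb'))
a=cv2.resize(np.ascontiguousarray(T['image'][265:335,190:270,::-1]),None,fx=5,fy=5,interpolation=cv2.INTER_CUBIC)
b=cv2.resize(np.ascontiguousarray(S['image'][200:270,385:465,::-1]),None,fx=5,fy=5,interpolation=cv2.INTER_CUBIC)
yv=SR[:,1]
for im,c,x0,y0 in((a,T,190,265),(b,S,385,200)):
    for h in (.110,.126):
        for k in(-.033,.033):
            for e in (-.007,.007):
                u=(proj(c,PAD+yv*k+XH*e+[0,0,h])-[x0,y0]+.5)*5; cv2.circle(im,tuple(int(v) for v in u),3,(0,255,255),1)
    for th in np.linspace(0,2*np.pi,40):
        u=(proj(c,PAD+[.031*np.cos(th),.031*np.sin(th),0])-[x0,y0]+.5)*5; cv2.circle(im,tuple(int(v) for v in u),1,(255,255,255),-1)
cv2.imwrite('pics/fin.png',cv2.hconcat([a,b]))
for n in('top','scene'):
    d0=pickle.load(open(f'pics/{n}0.pkl','rb'))['image'].astype(int); d1=pickle.load(open(f'pics/{n}9.pkl','rb'))['image'].astype(int)
    D=np.abs(d0-d1).sum(2)>60
    for nm,(x0,x1,y0,y1) in {'top':{'arch':(468,510,305,350),'jar':(228,266,192,232),'spat':(445,482,168,255)},'scene':{'arch':(180,224,184,220),'jar':(380,420,270,320),'spat':(148,212,245,310)}}[n].items(): print(n,nm,D[y0:y1,x0:x1].sum())
```

```text
top arch 94
top jar 0
top spat 0
scene arch 456
scene jar 0
scene spat 0
```

View pics/fin.png

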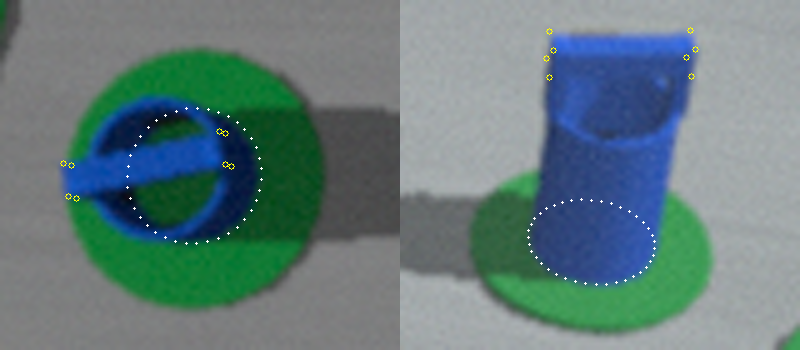

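Run:
```python
from bench import order, monitor
print(monitor.sense()['time']); print(order.close_job())
```

```text
23.3083
the job is handed in; nothing more can be done
None
```

I pushed the keeper home, pulled the sleeve off along its slant, set it upright on the smaller green pad, and handed the job in at about 23.3 s (limit 54 s). `close_job` gives no verdict, so these are my own checks.

- **Keeper:** it reached its end stop, with the push force rising from about 1.4 N to 13.7 N within 1.5 mm of where home was expected. It still looked home in the last pictures.
- **Block:** it stayed on its seat through the 133 mm pull, judged by eye from the pictures. The pull force read about 5 N while the lining clung, a little under the 6 to 12 N stated.
- **Sleeve:** I chose the disc at scene pixel (423,250), which measured 117 mm across; the other, at (493,283), measured about 156 mm. I lowered the sleeve until contact (about 6.5 N) before releasing. In both final views it stands bar up, within a few millimetres of where an upright sleeve at the pad centre should appear.
- **Pad centre:** the two cameras disagreed on it by about 5 mm in x, so I used roughly the mean (0.528, 0.285). That is well inside the 30 mm allowance.
- **Other objects:** the jar and spatula showed no pixel change. The dental model's patch did change; I put that down to the arm's shadow falling there, since the model appears in the same pixels as before, but I did not measure its position separately.

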